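Clamp a watch in the test stand by moving its spring button to the next hole

TASK

Clamp the watch that lies on the test stand: press the spring button in, slide it along the tube towards the watch and let it pop up through the second hole, so that the sprung pad holds the watch against the two posts. Feel for the hole and do not force the button against the tube, keep the watch lying flat on its bed, leave the things round about alone, and let go when it is done.

Things in the scene. Friction and masses are not known exactly. Their poses are not given: they have to be found in the camera images.
- stand: Fixed test stand: a level square aluminium tube (30 x 30 mm, top face 60 mm above the bench) on black round feet, with a black watch bed at its far end. Origin: on the bench straight under the first hole, on the tube's centre line. x axis along the tube towards the watch bed (the slide direction), z up. The tube spans x = -38 to 85 mm
- hole1 (a point): Centre of the first hole, in the tube's top face. A lengthwise slot 7 mm wide joins it to the second hole, which lies 33 to 52 mm farther along the stand's x (it differs from stand to stand and is not measured: feel for it). Both holes are 12 mm long in x; the top wall is 3 mm thick, and the slot runs on past the second hole
- bed (a point): Middle of the black watch bed's top (72 mm along the tube's line, 50 mm across, 42 mm above the bench), 187 mm from the stand's origin along its x. Two upright posts, 10 mm thick and 14 mm high, stand on it 14 mm farther along x and 14 mm to either side
- cap (a point): Centre of the top of the spring button's black cap, 92 mm above the bench when up; it moves along with the bar. The cap is an upright cylinder, 16 mm diameter, 21 mm high (its underside 11 mm above the tube's top when up), on a thin neck through the slot. Below, a steel collar 10 mm across stands 2 mm out of the hole and locks the bar (1 mm play either way)
- button (a joint): How far the button is pressed, m: 0 = up, popped through a hole; 0.010 = down on its stop. 5 N to start, 7.5 N at 5 mm, 10 N fully down. The collar is free of the tube's wall from 5 mm on; 6 to 9 mm is a good press. Between the holes it stays at 5 mm by itself, sprung up against the wall, and pops up by itself over a hole unless held down or rushed
- bar (a joint): How far the bar inside the tube, with button and jaw, has slid from the first hole towards the watch, m: 0 = at the first hole; its own stop is at 0.056. With the button under the wall it slides at about 2 to 6 N, the last part against the jaw pad's light spring
- jaw_pad: Black rubber pad (8 x 36 x 14 mm, centre 51 mm above the bench) in front of the bar's jaw, facing the watch; it moves with the bar and gives way backwards by up to 28 mm against a light spring (0.8 to 2.8 N). Its origin lies at bench height, 130 mm behind the pad's face along the stand's x
- watch: The strapless watch to be clamped, a steel disc with a black dial, 42 mm diameter, 10 mm thick, lying flat on the stand's bed between the pad and the posts. Origin: centre of its underside, z up. About 28 mm of bar travel bring the pad up to the watch and the watch against the posts
- spare_watch: Another such watch lying on the bench: leave alone
- loupe: Black eye loupe, 32 mm diameter, 26 mm high, beside the stand: leave alone
- screwdriver: Small screwdriver, 120 mm long, lying beside the stand: leave alone
- jar: Small jar, 34 mm diameter, 35 mm high: leave alone
- case_holder: Black watch-case holder block, 50 x 35 x 34 mm: leave alone
Not all that is in view belongs to the job. Leave any red look-alike of the watch alone.

How it is judged:
On the way:
1. the button is pressed in and on its way between the two holes (value of joint button above 0.003 m and value of joint bar between 0.01 and 0.031 m), for 0.05 s.
At the end, for the whole second after the job is handed in: The button has popped up (pressed less than 2 mm) through the second hole (bar 30 to 55 mm out), the sprung pad presses on the watch (more than 0.2 N), and the watch lies flat (within 0.1 rad) on the bed, against the posts (within 4 mm) and centred within 6 mm, at rest (value of joint bar between 0.03 and 0.055 m and value of joint button below 0.002 m and contact force between jaw_pad and watch above 0.2 N and angle between watch's own z axis and vertical below 0.1 rad and z of watch in the frame of stand between 0.039 and 0.046 m and y of watch in the frame of stand between -0.006 and 0.006 m and x of watch in the frame of stand above 0.175 m and linear speed of watch below 0.02 m/s); the robot touches nothing.
It fails at once if the button is forced against the tube (over 25 N) (contact force between collar and stand above 25 N or contact force between collar and tube_top above 25 N).
It fails at once if a bystander is disturbed (moved more than 15 mm) (distance of any of spare_watch, loupe, screwdriver, jar, case_holder from where it was at the start of the episode above 0.015 m).
It also fails if it takes over 30 s, if anything falls off the work surface, if the arm or the gripper's body presses on something with over 40 N, if the wrist force passes 120 N, or if a joint passes its speed limit or range.

ROBOT

A 6-joint arm with a two-finger parallel gripper is mounted at the origin on the work surface. World frame = base frame: x ahead of the robot, y to its left, z up, the work surface at z = 0. Lengths are in m, angles in rad, forces in N, time in s.
With the tool pointing down it reaches from about 0.275 to 0.875 m from the base axis. Payload 12.5 kg.
Tool frame: the origin (TCP) lies on the front face of the gripper's body, between the roots of the fingers; the fingertips stand r.nose_length ahead of it and the grasp point (between the pads) lies 54 mm ahead of it (r.nose_length is the distance from the TCP to the fingertips, in m); z points along the fingers, y is the line along which they close (so a half turn about z gives the same grasp; the last joint's range is limited). The gripper opens to 85 mm and grips with 20 to 120 N. Pads are 22 mm wide; open, the fingers measure 114 mm over their backs; the gripper's body (76 mm by 85 mm) begins 54 mm behind the grasp point. The pads swing forward as they close: fully open they stand 13 mm farther back than shut.
Start: joints at [1.018, 0.351, 1.652, -0, 1.139, -0.085], TCP at [0.248, 0.491, 0.304] pointing down, gripper open.
Joint ranges: [-2.75, 2.75], [-0.79, 2.1], [0.01, 2.65], [-1.57, 4.71], [0.07, 3.14], [-2.87, 2.87]. Speed limits (rad/s): [2.22, 2.22, 2.79, 3.14, 3.14, 3.14].

INTERFACE

Orientations are given as [roll, pitch, yaw] about the fixed x, y, z axes, in that order (R = Rz(yaw) Ry(pitch) Rx(roll)).
In Python, from station import r gives the robot as it stands. The module is installed in compiled form; this text tells all that it offers.
- The arm moves only by the tool jog_arm, never from a script. Its argument "moves" is a list of rows, each a list of 2 entries, a list of its own where there are three numbers: the shift along the tool's x, y, z in m, then the turn, a rotation vector about the tool's x, y, z in degrees. In form: [[[dx, dy, dz], [wx, wy, wz]], ...]. A call has 1 to 10 rows; each row shifts and turns the commanded pose from where the row before left it, along the tool's axes as they then stand; what a row does not reach is not made up. A row lasts 1/12 s, in which the tool goes at most 41.7 mm and 7.16 degrees, less where a joint would pass 70% of its speed; a pose out of reach is approached as far as the arm can. A call is refused whole if a number of a shift passes 0.0417 or a number of a turn 7.16, either way. A call with a gripper value outside its range is refused whole. "grip" is the opening, from 0 (shut) to 1 (fully open), set as the call begins (left out, the last holds). The fingers move at their own pace and stop on an object; "grip_force" is the grip in N (left out, the last holds). Time passes only in rows, so rows that do not move let the fingers close. It gives the time, the measured TCP pose, the force, the opening and the grip force at its end, in the units of the state.
- r.sense(): the state, without advancing time (a new reading comes with each control period).
- r.read_camera(name): name is "scene" or "top" or "wrist"; returns the picture (480x640x3 uint8, blue, green, red); there is no depth.
- r.camera_model(name): a dict with "K" (3x3 intrinsics, pixels), "rvec" (rotation vector, rad) and "tvec" (3), from world to camera coordinates, as OpenCV has them. Camera axes: x right, y down, z forward; pixel columns grow to the right and rows downward; lengths in m; the calibration is good to about 2 mm. A picture is of the moment at which its call begins: read the wrist's pose just before it. camera_model takes no time and is no camera call; for the wrist camera it gives the pose at the moment of the call.
- r.close_job(): hands the job in; it is judged then, once.
The state is a dict: "t": time; "joint_positions": joint angles; "qvel": joint speeds; "tau": joint torques, N m; "tool_pos": TCP position; "eef_rot": TCP orientation; "ft_force": force on the tool from outside, world axes, zero at the start; "ft_torque": the same for the moment, N m; "opening": finger opening in m; "grasp_force": force on a finger pad.
Only numpy, scipy, OpenCV 4.12 (cv2) and the standard library are available. Lean on these libraries where they do the work, as an engineer would, in place of code of your own. Each camera call takes 0.05 s, during which the arm holds its last target. There are 200 camera calls.

## Working session

There is one attempt and no reset: what is moved stays moved. The work goes in short steps, Python scripts to look and compute and a tool call to move; the robot and the scene stay as the last step left them, time stands still between calls to the robot, and variables do not carry over. Pictures are saved under pics/ and viewed, at most 10 in all, crops included, and the job is handed in when it is done.

Besides the shell and the picture viewer there is one more tool, called after "Call:" as name(argument=value, ...) on one line, values as JSON. jog_arm: Moves the arm, as the interface text tells. Its arguments: {"type":"object","properties":{"moves":{"type":"array","items":{"type":"array"}},"grip":{"type":"number"},"grip_force":{"type":"number"}},"required":["moves"]}

```bash
mkdir -p pics; python3 - <<'E'
from station import r
import cv2
s=r.sense();print(s['t'],s['tool_pos'],s['eef_rot'],s['ft_force'],s['opening'],r.nose_length)
for n in("scene","top"):
    cv2.imwrite(f"pics/{n}0.png",r.read_camera(n));m=r.camera_model(n);print(m)
E
```

```text
0.0 [0.24785325 0.49071755 0.30334592] [-3.14040671e+00 -1.14937212e-04  2.67377493e+00] [ 0.33916975 -0.43606558 -0.42807102] 0.0852938275041824 0.0726
{'K': array([[560.30512455,   0.        , 318.24585813],
       [  0.        , 560.30512455, 230.90479091],
       [  0.        ,   0.        ,   1.        ]]), 'rvec': array([ 1.14719889,  2.26178772, -1.09211653]), 'tvec': array([ 0.25648582, -0.25265361,  1.24661816])}
{'K': array([[439.64783601,   0.        , 322.00215195],
       [  0.        , 439.64783601, 246.08461689],
       [  0.        ,   0.        ,   1.        ]]), 'rvec': array([ 2.13942009, -2.15698811,  0.14052366]), 'tvec': array([0.10346554, 0.55444268, 0.66982772])}
```

View pics/top0.png

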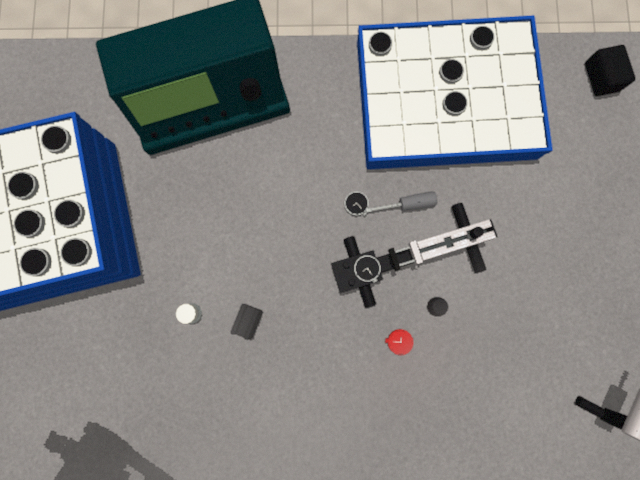

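View pics/scene0.png

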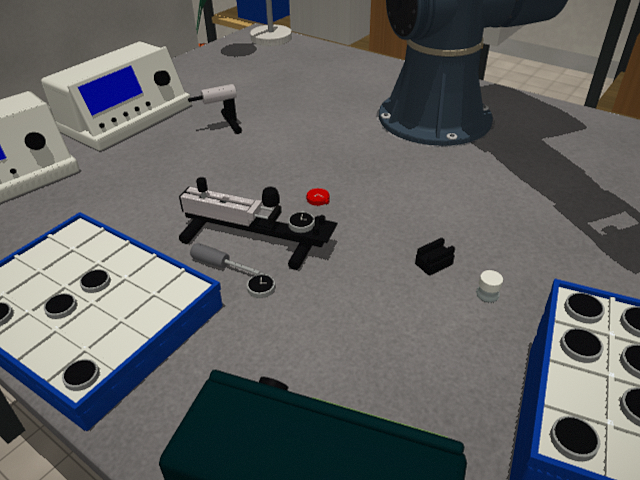

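The top view shows the stand with the cap near (476,231), the watch near (367,268), and the tube end near (495,229). I'll enlarge both views.

```bash
python3 - <<'E'
import cv2,numpy as np
a=cv2.imread("pics/top0.png")[185:315,320:510];b=cv2.imread("pics/scene0.png")[160:280,165:355]
cv2.imwrite("pics/c.png",np.vstack([cv2.resize(a,(0,0),fx=4,fy=4,interpolation=cv2.INTER_CUBIC)]))
cv2.imwrite("pics/d.png",cv2.resize(b,(0,0),fx=4,fy=4,interpolation=cv2.INTER_CUBIC))
E
```

```text
(no output)
```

View pics/c.png

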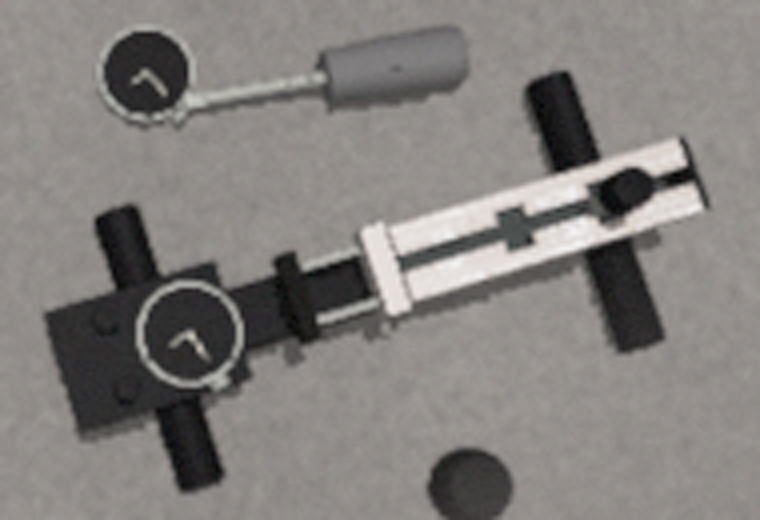

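View pics/d.png

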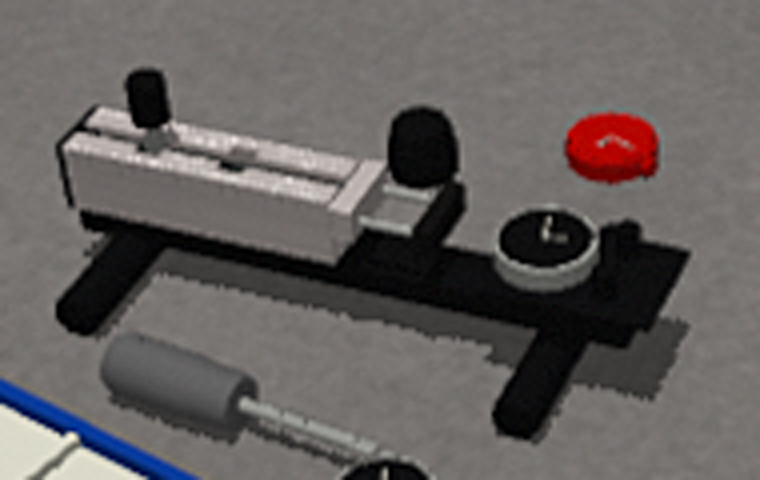

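The crops show the cap top at crop (632,188), the second hole at (516,228), the slot from (405,263) to (690,177), the watch at (190,334), and the posts at (105,322) and (127,391). In the scene crop the cap top is at about (146,77).

```bash
cat > h.py <<'E'
from station import r
import cv2,numpy as np
def ray(n,u,v,z,m=None):
    m=m or r.camera_model(n);R=cv2.Rodrigues(m["rvec"])[0];c=-R.T@m["tvec"]
    d=R.T@np.linalg.inv(m["K"])@[u,v,1];return c+d*(z-c[2])/d[2]
E
python3 - <<'E'
from h import *
T=lambda u,v,z:ray("top",320+u/4,185+v/4,z)
S=lambda u,v,z:ray("scene",165+u/4,160+v/4,z)
cap=T(632,188,.092);print("cap",cap,S(146,77,.092))
p=T(690,177,.06);q=T(405,263,.06);d=(q-p)/np.linalg.norm(q-p);print("dir",d,np.degrees(np.arctan2(d[1],d[0])))
n=np.array([-d[1],d[0],0])
for k,x in dict(p=p,h2=T(516,228,.06),h2s=S(240,158,.06),front=T(372,272,.061),watch=T(190,334,.052),p1=T(105,322,.056),p2=T(127,391,.056),end=T(697,174,.06),loupe=T(470,487,.026)).items():print(k,x,(x-cap)@d,(x-cap)@n)
s=r.sense();R=cv2.Rodrigues(np.zeros(3))[0];print(s['eef_rot'],r.camera_model("top"))
E
```

```text
cap [ 0.56706639 -0.13393375  0.092     ] [ 0.5673774  -0.13000539  0.092     ]
dir [-0.28075685  0.95977893  0.        ] 106.30538121344162
p [ 0.57656324 -0.16814333  0.06      ] -0.035499938539499266 0.0004896964847835028
h2 [ 0.55699845 -0.09926173  0.06      ] 0.03610412027305504 -7.140690663131645e-05
h2s [ 0.55556802 -0.0946158   0.06      ] 0.040964785611281064 -2.889336287172431e-06
front [ 0.5400847  -0.04237695  0.061     ] 0.09544958332627776 0.00019125736294170123
watch [0.51731501 0.02785827 0.052     ] 0.16925261608119632 0.0023261092679057183
p1 [0.52193896 0.06126331 0.056     ] 0.20001586606785465 -0.01149055056618499
p2 [0.49502883 0.05314533 0.056     ] 0.19977959863825628 0.01661639739230166
end [ 0.5777294  -0.17094705  0.06      ] -0.038518292228004826 0.0001576050360361965
loupe [ 0.45705202 -0.08564358  0.026     ] 0.0772351770095466 0.09203168281774213
[-3.14056483e+00 -8.55405362e-05  2.67383241e+00] {'K': array([[439.64783601,   0.        , 322.00215195],
       [  0.        , 439.64783601, 246.08461689],
       [  0.        ,   0.        ,   1.        ]]), 'rvec': array([ 2.13942009, -2.15698811,  0.14052366]), 'tvec': array([0.10346554, 0.55444268, 0.66982772])}
```

Call:
jog_arm(moves=[[[0, 0, 0], [0, 0, 6.67]], [[0, 0, 0], [0, 0, 6.67]], [[0, 0, 0], [0, 0, 6.67]], [[0, 0, 0], [0, 0, 6.67]], [[0, 0, 0], [0, 0, 6.67]], [[0, 0, 0], [0, 0, 6.67]], [[0, 0, 0], [0, 0, 6.68]], [[0, 0, 0], [0, 0, 0]]], grip=0.45, grip_force=40)

```text
t: 0.77
tool_pos: [0.2479, 0.4908, 0.3036]
eef_rot: [-3.141, 0.0, 1.853]
ft_force: [-0.2, 0.6, 0.2]
opening: 0.0381
grasp_force: 0.0
```

Call:
jog_arm(moves=[[[-0.036, 0.007, 0], [0, 0, 0]], [[-0.036, 0.007, 0], [0, 0, 0]], [[-0.036, 0.007, 0], [0, 0, 0]], [[-0.036, 0.007, 0], [0, 0, 0]], [[-0.036, 0.007, 0], [0, 0, 0]], [[-0.036, 0.007, 0], [0, 0, 0]], [[-0.036, 0.007, 0], [0, 0, 0]], [[-0.036, 0.007, 0], [0, 0, 0]], [[-0.036, 0.007, 0], [0, 0, 0]], [[-0.036, 0.007, 0], [0, 0, 0]]])

```text
t: 1.6
tool_pos: [0.4177, 0.1639, 0.3039]
eef_rot: [3.141, 0.0, 1.863]
ft_force: [1.1, 1.5, -0.1]
opening: 0.0384
grasp_force: 0.0
```

Call:
jog_arm(moves=[[[-0.036, 0.007, 0.005], [0, 0, 0]], [[-0.036, 0.007, 0.01], [0, 0, 0]], [[-0.036, 0.007, 0.01], [0, 0, 0]], [[-0.036, 0.007, 0.01], [0, 0, 0]], [[-0.036, 0.007, 0.01], [0, 0, 0]], [[-0.036, 0.007, 0.01], [0, 0, 0]], [[-0.036, 0.007, 0], [0, 0, 0]], [[-0.036, 0.007, 0], [0, 0, 0]], [[-0.03, 0.003, 0], [0, 0, 0]], [[0, 0, 0], [0, 0, 0]]])

```text
t: 2.43
tool_pos: [0.5656, -0.1269, 0.2485]
eef_rot: [3.141, 0.001, 1.86]
ft_force: [1.0, 0.0, -0.1]
opening: 0.0385
grasp_force: 0.0
```

```bash
python3 - <<'E'
from h import *
m=r.camera_model("wrist");im=r.read_camera("wrist");cv2.imwrite("pics/w1.png",im)
s=r.sense();print(s['t'],s['tool_pos'],s['eef_rot'],s['ft_force'],s['opening']);np.save("m1.npy",m,allow_pickle=True)
R=cv2.Rodrigues(m["rvec"])[0];print(-R.T@m["tvec"],R)
for p in [(.567,-.132,.092)]:print(cv2.projectPoints(np.array([p]),m["rvec"],m["tvec"],m["K"],None)[0])
E
```

```text
2.4833 [ 0.56462719 -0.12472616  0.24832787] [-3.14133233e+00 -3.49051084e-06  1.85974933e+00] [ 0.99138267  0.17449765 -1.54477732] 0.03865804149994233
[ 0.54254474 -0.04752829  0.31873609] [[ 9.58576295e-01  2.84835630e-01  3.87917568e-04]
 [ 2.68929911e-01 -9.05494780e-01  3.28261948e-01]
 [ 9.38519561e-02 -3.14559799e-01 -9.44586652e-01]]
[[[311.76170479 261.77431576]]]
```

View pics/w1.png

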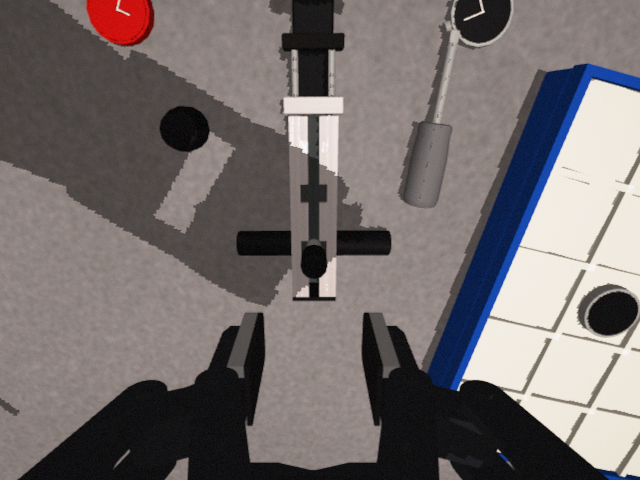

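The wrist view shows the cap top at about (314,265), the second hole at (313,192), and the slot vertical in the picture, so the yaw is right.

```bash
python3 - <<'E'
from h import *
m=np.load("m1.npy",allow_pickle=True).item()
c=ray("",314,265,.092,m);h=ray("",313,192,.06,m);e=ray("",314,299,.06,m);f=ray("",313,97,.061,m);s=r.sense();y=s['eef_rot'][2]
X=np.array([np.cos(y),np.sin(y),0]);Y=np.array([np.sin(y),-np.cos(y),0])
for p in(c,h,e,f):d=p-s['tool_pos'];print(p,d@X,d@Y)
print(s['tool_pos'],y,m['K'][0,0])
E
```

```text
[ 0.56885907 -0.13359201  0.092     ] -0.009704162230429567 0.0015301220852695892
[ 0.55765597 -0.0979257   0.06      ] 0.0276758288402963 0.0009545484373007706
[ 0.57986758 -0.1702126   0.06      ] -0.04794343218482734 0.0016472590842108448
[ 0.54143939 -0.0433602   0.061     ] 0.08460008298949309 0.0009586344155074408
[ 0.56462719 -0.12472616  0.24832787] 1.859749331459291 409.980181849023
```

Call:
jog_arm(moves=[[[-0.0098, 0.0013, 0.015], [0, 0, 0]], [[0, 0, 0.025], [0, 0, 0]], [[0, 0, 0.025], [0, 0, 0]], [[0, 0, 0.015], [0, 0, 0]], [[0, 0, 0.01], [0, 0, 0]], [[0, 0, 0.0083], [0, 0, 0]], [[0, 0, 0], [0, 0, 0]]])

```text
t: 3.07
tool_pos: [0.5677, -0.1309, 0.1495]
eef_rot: [-3.14, -0.001, 1.86]
ft_force: [0.0, 0.3, -0.4]
opening: 0.0385
grasp_force: 0.0
```

Call:
jog_arm(moves=[[[0, 0, 0], [0, 0, 0]], [[0, 0, 0], [0, 0, 0]], [[0, 0, 0], [0, 0, 0]], [[0, 0, 0], [0, 0, 0]], [[0, 0, 0], [0, 0, 0]], [[0, 0, 0], [0, 0, 0]]], grip=0.1, grip_force=40)

```text
t: 3.57
tool_pos: [0.5679, -0.1317, 0.1517]
eef_rot: [-3.141, 0.0, 1.859]
ft_force: [-4.4, -0.9, 4.6]
opening: 0.0138
grasp_force: 38.9
```

```bash
python3 - <<'E'
from h import *
im=r.read_camera("wrist");cv2.imwrite("pics/w2.png",im)
s=r.sense();print(s['t'],s['tool_pos'],s['eef_rot'],s['ft_force'],s['opening'],s['grasp_force'])
E
```

```text
3.6167 [ 0.56791269 -0.13177707  0.15170757] [-3.14107682e+00  2.61766581e-04  1.85908297e+00] [-5.86389137 -1.32979692  5.18829207] 0.014030172597157458 38.94674062728882
```

View pics/w2.png

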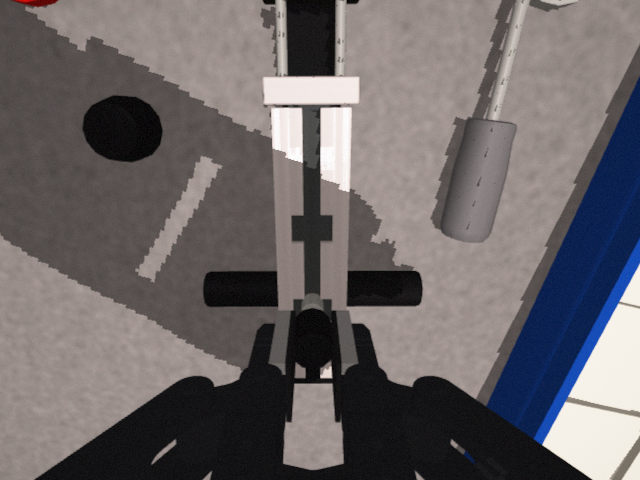

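The cap is between the pads, and force feedback suggests the button is just at its 5 N start. Next I press down.

Call:
jog_arm(moves=[[[0, 0, 0.002], [0, 0, 0]], [[0, 0, 0.002], [0, 0, 0]], [[0, 0, 0.002], [0, 0, 0]], [[0, 0, 0.001], [0, 0, 0]], [[0, 0, 0], [0, 0, 0]], [[0, 0, 0], [0, 0, 0]]])

```text
t: 4.12
tool_pos: [0.568, -0.1318, 0.1449]
eef_rot: [-3.141, 0.0, 1.859]
ft_force: [-8.0, -0.8, 7.8]
opening: 0.014
grasp_force: 39.2
```

Call:
jog_arm(moves=[[[0, -0.001, 0.0006], [0, 0, 0]], [[0, -0.001, 0.0006], [0, 0, 0]], [[0, 0, 0], [0, 0, 0]], [[0, 0, 0], [0, 0, 0]]])

```text
t: 4.45
tool_pos: [0.5673, -0.132, 0.1444]
eef_rot: [3.138, 0.001, 1.859]
ft_force: [-1.3, 2.9, 9.0]
opening: 0.0138
grasp_force: 39.4
```

Call:
jog_arm(moves=[[[0.001, 0, 0], [0, 0, 0]], [[0.001, 0, 0], [0, 0, 0]], [[0.001, 0, 0], [0, 0, 0]], [[0.001, 0, 0], [0, 0, 0]], [[0, 0, 0], [0, 0, 0]], [[0, 0, 0], [0, 0, 0]]])

```text
t: 4.95
tool_pos: [0.5663, -0.1287, 0.1446]
eef_rot: [3.138, 0.002, 1.859]
ft_force: [0.3, -1.0, 8.4]
opening: 0.014
grasp_force: 39.4
```

Call:
jog_arm(moves=[[[0.002, 0, 0], [0, 0, 0]], [[0.002, 0, 0], [0, 0, 0]], [[0.002, 0, 0], [0, 0, 0]], [[0.002, 0, 0], [0, 0, 0]], [[0.002, 0, 0], [0, 0, 0]], [[0.002, 0, 0], [0, 0, 0]], [[0.002, 0, 0], [0, 0, 0]], [[0.002, 0, 0], [0, 0, 0]], [[0, 0, 0], [0, 0, 0]], [[0, 0, 0], [0, 0, 0]]])

```text
t: 5.78
tool_pos: [0.5617, -0.1132, 0.1445]
eef_rot: [3.138, 0.002, 1.859]
ft_force: [-0.4, 0.3, 8.6]
opening: 0.014
grasp_force: 39.4
```

```bash
python3 - <<'E'
from h import *
im=r.read_camera("top");cv2.imwrite("pics/t3.png",cv2.resize(im[185:315,320:510],(0,0),fx=4,fy=4))
cv2.imwrite("pics/w3.png",r.read_camera("wrist"))
s=r.sense();print(s['t'],s['tool_pos'],s['eef_rot'],s['ft_force'],s['opening'],s['grasp_force'])
E
```

```text
5.8833 [ 0.56171134 -0.11317135  0.14447317] [3.13827823e+00 2.03448764e-03 1.85909059e+00] [-1.12387305 -0.1051812   8.69579784] 0.013923365931134116 39.44141507148743
```

View pics/w3.png

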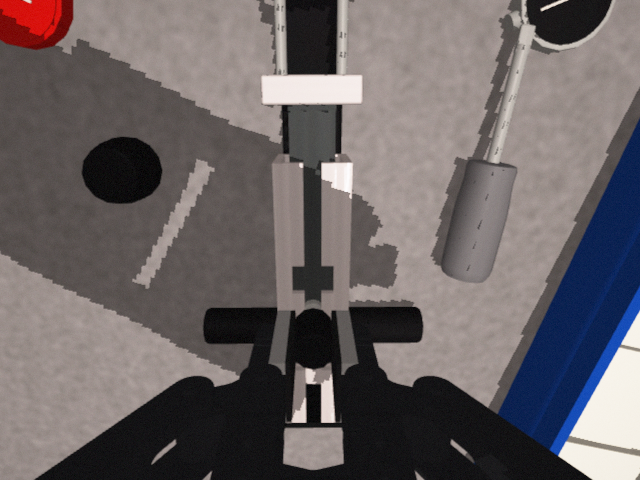

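The white jaw block and the cap have moved together by about 19 mm. I'll slide a little farther, ease off, and release while still between the holes. Then I'll push from behind with the shut fingers so the button is free to pop up.

Call:
jog_arm(moves=[[[0.002, 0, 0], [0, 0, 0]], [[0.002, 0, 0], [0, 0, 0]], [[0.002, 0, 0], [0, 0, 0]], [[0, 0, 0], [0, 0, 0]], [[0, 0, -0.002], [0, 0, 0]], [[0, 0, -0.001], [0, 0, 0]], [[0, 0, 0], [0, 0, 0]]])

```text
t: 6.47
tool_pos: [0.5599, -0.1075, 0.1468]
eef_rot: [3.139, 0.002, 1.859]
ft_force: [2.4, -0.9, 5.1]
opening: 0.0139
grasp_force: 40.0
```

Call:
jog_arm(moves=[[[0, 0, 0], [0, 0, 0]], [[0, 0, 0], [0, 0, 0]], [[0, 0, 0], [0, 0, 0]], [[0, 0, 0], [0, 0, 0]], [[0, 0, 0], [0, 0, 0]]], grip=0.45)

```text
t: 6.88
tool_pos: [0.5588, -0.1072, 0.1452]
eef_rot: [-3.141, -0.0, 1.859]
ft_force: [-0.4, -1.3, 0.4]
opening: 0.0386
grasp_force: 0.0
```

Call:
jog_arm(moves=[[[-0.01, 0, 0], [0, 0, 0]], [[-0.01, 0, 0], [0, 0, 0]], [[-0.011, 0, 0], [0, 0, 0]], [[0, 0, 0], [0, 0, 0]]])

```text
t: 7.22
tool_pos: [0.5684, -0.1393, 0.1455]
eef_rot: [3.141, 0.001, 1.857]
ft_force: [-0.2, -0.3, 0.5]
opening: 0.0384
grasp_force: 0.0
```

Call:
jog_arm(moves=[[[0, 0, 0], [0, 0, 0]], [[0, 0, 0], [0, 0, 0]], [[0, 0, 0], [0, 0, 0]], [[0, 0, 0], [0, 0, 0]], [[0, 0, 0], [0, 0, 0]], [[0, 0, 0], [0, 0, 0]], [[0, 0, 0], [0, 0, 0]]], grip=0, grip_force=20)

```text
t: 7.8
tool_pos: [0.5677, -0.1368, 0.1454]
eef_rot: [-3.142, -0.0, 1.859]
ft_force: [1.0, -0.1, -0.2]
opening: -0.0002
grasp_force: 0.0
```

Call:
jog_arm(moves=[[[0.002, 0, 0], [0, 0, 0]], [[0.002, 0, 0], [0, 0, 0]], [[0.002, 0, 0], [0, 0, 0]], [[0.001, 0, 0], [0, 0, 0]], [[0, 0, 0], [0, 0, 0]], [[0, 0, 0], [0, 0, 0]]])

```text
t: 8.3
tool_pos: [0.5657, -0.1301, 0.1454]
eef_rot: [3.142, 0.0, 1.859]
ft_force: [-0.2, 0.6, 0.3]
opening: 0.0001
grasp_force: 0.0
```

```bash
python3 - <<'E'
from h import *
cv2.imwrite("pics/w4.png",r.read_camera("wrist"))
s=r.sense();print(s['t'],s['tool_pos'],s['eef_rot'],s['ft_force'],s['opening'],s['grasp_force'])
E
```

```text
8.35 [ 0.56576676 -0.13021042  0.14543065] [3.14153650e+00 4.65859125e-05 1.85878397e+00] [-0.87710638 -0.38485131  0.5760332 ] -0.00019743328901131472 0.0
```

View pics/w4.png

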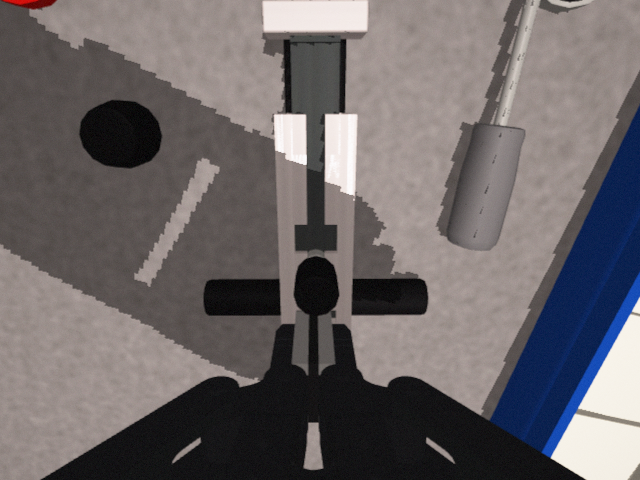

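The shut fingers are now just behind the cap, at (316,285), and the second hole is ahead at (316,238).

Call:
jog_arm(moves=[[[0.001, 0, 0], [0, 0, 0]], [[0.001, 0, 0], [0, 0, 0]], [[0.001, 0, 0], [0, 0, 0]], [[0.001, 0, 0], [0, 0, 0]], [[0.001, 0, 0], [0, 0, 0]], [[0.001, 0, 0], [0, 0, 0]], [[0.001, 0, 0], [0, 0, 0]], [[0.001, 0, 0], [0, 0, 0]], [[0, 0, 0], [0, 0, 0]]])

```text
t: 9.1
tool_pos: [0.5636, -0.1231, 0.1455]
eef_rot: [3.141, 0.001, 1.859]
ft_force: [1.2, -4.5, -1.7]
opening: 0.0001
grasp_force: 2.3
```

Call:
jog_arm(moves=[[[0.0005, 0, 0], [0, 0, 0]], [[0.0005, 0, 0], [0, 0, 0]], [[0.0005, 0, 0], [0, 0, 0]], [[0.0005, 0, 0], [0, 0, 0]], [[0.0005, 0, 0], [0, 0, 0]], [[0.0005, 0, 0], [0, 0, 0]]])

```text
t: 9.6
tool_pos: [0.5628, -0.1202, 0.1456]
eef_rot: [3.141, 0.001, 1.859]
ft_force: [0.9, -6.7, 0.8]
opening: -0.0
grasp_force: 3.4
```

Call:
jog_arm(moves=[[[0.0005, 0, 0], [0, 0, 0]], [[0.0005, 0, 0], [0, 0, 0]], [[0.0005, 0, 0], [0, 0, 0]], [[0.0005, 0, 0], [0, 0, 0]]])

```text
t: 9.93
tool_pos: [0.5623, -0.1183, 0.1457]
eef_rot: [3.141, 0.001, 1.859]
ft_force: [0.3, -4.3, 1.9]
opening: 0.0
grasp_force: 2.4
```

Call:
jog_arm(moves=[[[0.0005, 0, 0], [0, 0, 0]], [[0.0005, 0, 0], [0, 0, 0]], [[0.0005, 0, 0], [0, 0, 0]], [[0, 0, 0], [0, 0, 0]]])

```text
t: 10.27
tool_pos: [0.5618, -0.1163, 0.1455]
eef_rot: [3.141, 0.0, 1.859]
ft_force: [1.0, -1.8, 2.3]
opening: -0.0002
grasp_force: 1.3
```

Call:
jog_arm(moves=[[[0.0005, 0, 0], [0, 0, 0]], [[0.0005, 0, 0], [0, 0, 0]], [[0, 0, 0], [0, 0, 0]]])

```text
t: 10.52
tool_pos: [0.5614, -0.1153, 0.1455]
eef_rot: [3.141, 0.0, 1.859]
ft_force: [1.1, -2.7, 2.0]
opening: -0.0
grasp_force: 1.3
```

```bash
python3 - <<'E'
from h import *
w=r.read_camera("wrist")[180:380,220:420];c=r.read_camera("scene")[160:280,165:355]
cv2.imwrite("pics/w5.png",np.hstack([cv2.resize(w,(400,400)),cv2.resize(c,(400,400*120//190)).copy() if 0 else cv2.resize(c[:100,:100],(400,400))]))
s=r.sense();print(s['t'],s['tool_pos'],s['ft_force'])
E
```

```text
10.6167 [ 0.56140763 -0.11530101  0.14541661] [ 1.20267575 -2.22365945  1.36481258]
```

View pics/w5.png

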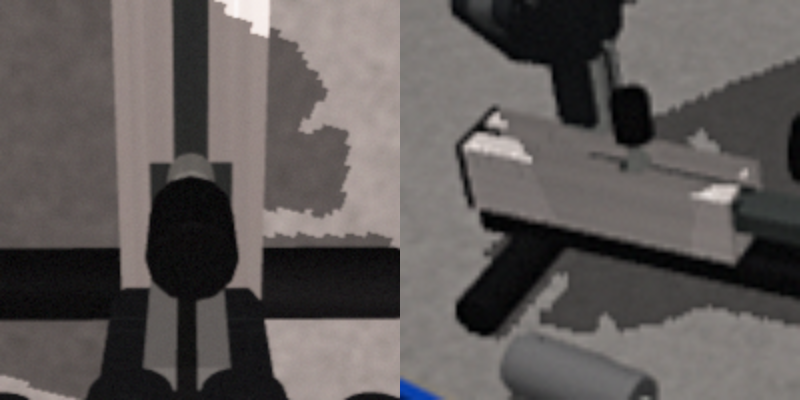

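The collar shows bright under the cap in the scene view, with a gap like the one at the start, so it seems to have popped up. I'll check by feel with a gentle push.

Call:
jog_arm(moves=[[[0.0005, 0, 0], [0, 0, 0]], [[0.0005, 0, 0], [0, 0, 0]], [[0.0005, 0, 0], [0, 0, 0]], [[0, 0, 0], [0, 0, 0]], [[0, 0, 0], [0, 0, 0]]])

```text
t: 11.03
tool_pos: [0.5611, -0.1142, 0.1455]
eef_rot: [3.141, 0.001, 1.859]
ft_force: [1.6, -5.9, 1.6]
opening: 0.0001
grasp_force: 2.6
```

Call:
jog_arm(moves=[[[0.0005, 0, 0], [0, 0, 0]], [[0.0005, 0, 0], [0, 0, 0]], [[0, 0, 0], [0, 0, 0]], [[0, 0, 0], [0, 0, 0]]])

```text
t: 11.37
tool_pos: [0.561, -0.1137, 0.1455]
eef_rot: [3.141, 0.002, 1.859]
ft_force: [2.7, -8.7, 0.6]
opening: -0.0
grasp_force: 4.6
```

The force rises and the motion stalls, so the bar is locked. I'll back off, lift and look.

Call:
jog_arm(moves=[[[-0.003, 0, 0], [0, 0, 0]], [[-0.008, 0, 0], [0, 0, 0]], [[-0.008, 0, 0], [0, 0, 0]], [[0, 0, -0.02], [0, 0, 0]], [[0, 0, -0.03], [0, 0, 0]], [[0, 0, -0.03], [0, 0, 0]], [[-0.02, 0, -0.03], [0, 0, 0]], [[-0.03, 0, 0], [0, 0, 0]], [[0, 0, 0], [0, 0, 0]], [[0, 0, 0], [0, 0, 0]]])

```text
t: 12.2
tool_pos: [0.5802, -0.1805, 0.2552]
eef_rot: [-3.141, -0.0, 1.857]
ft_force: [-0.5, 0.0, -0.4]
opening: 0.0002
grasp_force: 0.0
```

```bash
python3 - <<'E'
from h import *
w=r.read_camera("wrist");c=r.read_camera("scene")[160:280,165:355];t=r.read_camera("top")
o=np.zeros((600,760,3),np.uint8);o[:360,:480]=cv2.resize(w,(480,360));o[360:600,:380]=cv2.resize(c,(380,240));o[360:600,380:]=cv2.resize(t[190:310,320:510],(380,240))
o[:200,480:]=cv2.resize(c[10:60,25:95],(280,200));cv2.imwrite("pics/f.png",o)
s=r.sense();print(s['t'],s['tool_pos'],s['ft_force'])
E
```

```text
12.35 [ 0.5798317  -0.17868913  0.25464139] [ 0.32633352  0.61950074 -0.03245532]
```

View pics/f.png

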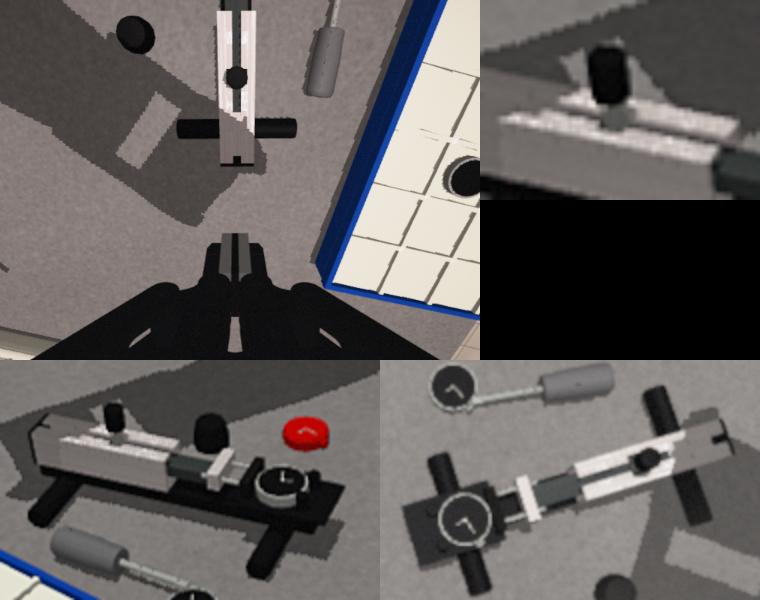

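The cap stands up in the second hole with its collar showing. The pad is against the watch, which lies flat against the posts, and the arm is clear.

```bash
python3 -c "
from station import r
print(r.close_job())"
```

```text
the job is handed in; nothing more can be done
None
```

The watch is clamped: by feel and in the last pictures the button popped up through the second hole and the pad holds the watch against the posts. The job was handed in at about 12.4 s with the arm clear; the hand-in call returned no verdict.

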